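# Nest one parts tote and stack the next in a compact column

## Task

Make one compact column of the three parts totes: set the yellow tote, with its two brass bushes, down inside the empty grey tote so that it is fully nested, then stack the empty green tote squarely on the yellow one so that it stands level on the shoulders, above the bushes. These totes nest when their white ends face the same way and stack when one is turned half round. Leave the grey tote where it stands, keep the bushes in the yellow tote, and disturb nothing else on the bed.

Things in the scene. Friction and masses are not known exactly. Their poses are not given: they have to be found in the camera images.
- grey_tote_mid (a point): Dark grey empty tote, 0.4 kg, upright, any yaw; the point is its centre, 35 mm above its underside, z up. All three totes are alike: 104 long (x) x 56 wide (y) x 70 mm high; the top 30 mm is an upright rim band, 2.5 mm thick, below it the body tapers to an 83x35 foot. The +x end has a white rim wall and one white shoulder inside at mid-width; the -x end has a shoulder in each corner.
- yellow_tote_mid (a point): Yellow tote, shaped like the grey one, same point and axes, +x end white; 0.13-0.25 kg plus two bushes; any yaw. Easily gripped across the rim's 56 mm width at mid-length, fingertips up to 25 mm below its top. Lowered into another tote with white ends the same way it nests: its rim comes to rest on the lower rim, 30 mm above the lower tote, 2 mm loose, self-centring by the taper.
- green_tote_mid (a point): Green empty tote, shaped like the grey one, same point and axes, +x end white; 0.13-0.25 kg; any yaw; grip as the yellow. Lowered on another tote with white ends opposed (half a turn) it stacks: its foot rests on the lower tote's shoulders, 55 mm above the lower tote, 3 mm loose; stops 6 mm high with sloping faces stand behind the shoulders.
- bush_1_mid (a point): brass bush, 23 mm across, 12 mm bore, 34 mm tall, standing loose on the 5 mm floor of the yellow tote (its top well below the rim); the point is its centre
- bush_2_mid (a point): second brass bush, as the first, beside it
- bolt: loose bystander: M12 bolt standing on its head, 21 mm across, 67 mm tall; origin at its underside
- wedge: loose bystander: brown hardwood wedge lying flat, 30x100x20 mm, long side along its y; origin at its underside
- oil_can: loose bystander: red bench oiler, 62x129x152 mm (fixed, near the totes: the drive shaft with its bearing block and roller, up to 120 mm high; behind them toward the robot a mug, an offcut, tape and a glue bottle 205 mm tall); origin at its underside
- spanner: loose bystander: steel spanner lying flat, 41x211x9 mm, long side along its y; origin at its underside
Things that resemble listed ones, but are neither listed nor needed, are in the scene too. Leave any blue or turquoise look-alike of the part that bears bush_1_mid alone.

How it is judged (in metres and radians):
On the way, in this order (a step that is already met when the one before it is completed fails the run):
1. the yellow tote is fully nested in the grey tote (z of yellow_tote_mid in the frame of grey_tote_mid between 0.024 and 0.035 m and horizontal distance between yellow_tote_mid and grey_tote_mid below 0.008 m and angle between yellow_tote_mid's own z axis and vertical below 0.065 rad), for 0.2 s.
2. the green tote is stacked, half a turn round, on the nested yellow tote (all of step 1 and z of green_tote_mid in the frame of yellow_tote_mid between 0.05 and 0.0585 m and horizontal distance between green_tote_mid and yellow_tote_mid below 0.009 m and angle between the x axis of green_tote_mid and the x axis of yellow_tote_mid, either way round below 0.15 rad and angle between green_tote_mid's own z axis and vertical below 0.065 rad), for 0.2 s.
At the end, for the whole second after the job is handed in: Yellow nested in grey (24 to 35 mm above it, within 8 mm sideways), green stacked half a turn round on yellow (50 to 58.5 mm above it, within 9 mm sideways and 0.15 rad in line), all level within 0.065 rad and at rest, both bushes in the yellow tote (all of step 2 and x of bush_1_mid in the frame of yellow_tote_mid between -0.045 and 0.045 m and y of bush_1_mid in the frame of yellow_tote_mid between -0.025 and 0.025 m and z of bush_1_mid in the frame of yellow_tote_mid between -0.032 and 0.01 m and x of bush_2_mid in the frame of yellow_tote_mid between -0.045 and 0.045 m and y of bush_2_mid in the frame of yellow_tote_mid between -0.025 and 0.025 m and z of bush_2_mid in the frame of yellow_tote_mid between -0.032 and 0.01 m and angle between grey_tote_mid's own z axis and vertical below 0.065 rad and linear speed of each of yellow_tote, green_tote, grey_tote below 0.02 m/s); the robot touches nothing.
It fails at once if the grey tote is moved more than 40 mm (distance of grey_tote_mid from where it was at the start of the episode above 0.04 m).
It fails at once if a bush leaves the yellow tote (distance between any of bush_1_mid, bush_2_mid and yellow_tote_mid above 0.07 m).
It fails at once if a loose bystander is moved more than 40 mm or knocked over (distance of any of bolt, wedge, oil_can, spanner from where it was at the start of the episode above 0.04 m or angle between any of bolt, wedge, oil_can, spanner's own z axis and vertical above 0.6 rad).
It also fails if it takes over 70 s, if anything falls off the work surface, if the arm or the gripper's body presses on something with over 40 N, if the wrist force passes 120 N, or if a joint passes its speed limit or range.

## Robot

A 6-joint arm with a two-finger parallel gripper is mounted at the origin on the work surface; the furniture and walls round the work are solid. World frame = base frame: x ahead of the robot, y to its left, z up, the work surface at z = 0. Lengths are in m, angles in degrees, forces in N, time in s.
With the tool pointing down it reaches from about 0.4 to 0.825 m from the base axis. Payload 7 kg.
Tool frame: the origin (TCP) lies midway between the tips of the shut fingers; the grasp point (between the pads) lies 19 mm behind it; z points along the fingers, y is the line along which they close (so a half turn about z gives the same grasp; the last joint's range is limited). The gripper opens to 88 mm and grips with 3 to 60 N. Pads are 19 mm wide; open, the fingers measure 130 mm over their backs; the gripper's body (78 mm by 193 mm) begins 47 mm behind the grasp point.
Start: joints at [-53.394, 20.546, 0.682, 0, -70.136, -16.507], TCP at [0.232, -0.634, 0.227] pointing down, gripper open.
Joint ranges: [-176.03, 176.03], [-82.01, 121.73], [-58.28, 71.71], [-173.87, 95.51], [-174.79, -0.11], [-173.66, 173.66]. Speed limits (degrees/s): [136.94, 136.94, 172.46, 180, 180, 180].

## Interface

Orientations are given as a 3x3 rotation matrix whose columns are the frame's x, y, z axes.
In Python, from rig import robot gives the robot as it stands. Calls block until the motion is done:
- robot.goto(position, orientation): joint-space move of the TCP to a pose.
- robot.servo_line(position, ori=None, speed=0.15): straight line of the TCP; ori=None keeps the orientation; speed is the mean speed in m/s.
- robot.movej(angles): joint-space move.
- robot.move_gripper(opening): opening from 0.0 (shut) to 1.0 (fully open); the grip force is fixed at half the most; returns when the fingers have stopped.
- robot.dwell(seconds).
- robot.ik(position, orientation): joint angles nearest the present ones, or None.
- robot.grab_frame(name): name is "scene" or "top" or "wrist"; returns (picture, depth): 384x512x3 uint8, red, green, blue; 384x512 float32, m along the optical axis (not along the pixel's ray), 0 where there is no reading.
- robot.camera_info(name): a dict with "vfov" (degrees; the focal length in pixels is half the picture's height over the tangent of half this angle, whatever the lens; pixels are square), "cx", "cy" (the principal point, pixels), "k1" (the pictures are not rectified: a ray, as slopes to the right and down, at radius r is drawn at 1 + k1 r^2 times it, then the intrinsics apply), "view" (4x4, takes a point from world to camera coordinates); the wrist camera has in their place "T_tool_cam" (4x4, takes a point from camera to tool coordinates, whose origin is the TCP and whose axes are the flange's). Camera axes: x right, y down, z forward; pixel columns grow to the right and rows downward; lengths in m; the calibration is good to about 2 mm. A picture is of the moment at which its call begins: read the wrist's pose just before it. camera_info takes no time and is no camera call.
A pose or a line that the arm cannot do raises robot.Unreachable and nothing moves.
- robot.job_done(): hands the job in; it is judged then, once.
Readings, each from a call of its own:
- robot.read_t(): time.
- robot.read_qpos(): joint angles.
- robot.read_qvel(): joint speeds.
- robot.read_effort(): joint torques, N m.
- robot.read_position(): TCP position.
- robot.read_tcp_rot(): TCP orientation.
- robot.read_force(): force on the tool from outside, world axes, zero at the start.
- robot.read_ft_torque(): the same for the moment, N m.
- robot.read_grip_width(): opening from 0.0 (shut) to 1.0 (fully open).
- robot.read_finger_force(): force on a finger pad.
Only numpy, scipy, OpenCV 4.12 (cv2) and the standard library are available. Lean on these libraries where they do the work, as an engineer would, in place of code of your own. Each camera call takes 0.05 s, during which the arm holds its last target. There are 200 camera calls.

## Working session

There is one attempt and no reset: what is moved stays moved. The work goes in short steps, each a Python script; the robot and the scene stay as the last script left them, time stands still between calls to the robot, and variables do not carry over. Pictures are saved under pics/ and viewed, at most 10 in all, crops included, and the job is handed in when it is done.

```bash
mkdir -p pics; ls
cat > h.py <<'E'
import numpy as np, cv2
from rig import robot
def K(i):
    f=192/np.tan(np.radians(i['vfov']/2)); return np.array([[f,0,i['cx']],[0,f,i['cy']],[0,0,1]])
def cam(n):
    """info, cam->world 4x4"""
    i=robot.camera_info(n)
    if n=='wrist':
        T=np.eye(4);T[:3,:3]=robot.read_tcp_rot();T[:3,3]=robot.read_position();return i,T@np.array(i['T_tool_cam'])
    return i,np.linalg.inv(np.array(i['view']))
def shot(n,name):
    i,T=cam(n);p,d=robot.grab_frame(n);p=np.array(p)
    cv2.imwrite(f'pics/{name}.png',p[:,:,::-1]);np.savez(f'pics/{name}.npz',p=p,d=d,T=T,K=K(i),k1=i['k1'])
    return p
def rays(z,uv):
    uv=np.array(uv,float).reshape(-1,1,2)
    s=cv2.undistortPoints(uv,z['K'],np.array([float(z['k1']),0,0,0]))[:,0]
    return np.c_[s,np.ones(len(s))]
def pix(z,uv,h=None):
    """world pts of pixels: by depth or, with h, on plane z=h"""
    r=rays(z,uv);T=z['T'];w=r@T[:3,:3].T
    if h is None: s=np.array([z['d'][int(v),int(u)] for u,v in np.array(uv).reshape(-1,2)])
    else: s=(h-T[2,3])/w[:,2]
    return T[:3,3]+w*s[:,None]
def tri(za,a,zb,b):
    A=rays(za,[a])[0]@za['T'][:3,:3].T;B=rays(zb,[b])[0]@zb['T'][:3,:3].T
    o=zb['T'][:3,3]-za['T'][:3,3];s=np.linalg.lstsq(np.c_[A,-B],o,rcond=None)[0]
    P=za['T'][:3,3]+A*s[0];Q=zb['T'][:3,3]+B*s[1];return (P+Q)/2,np.linalg.norm(P-Q)
def cloud(z):
    H,W=z['d'].shape;uv=np.stack(np.meshgrid(np.arange(W),np.arange(H)),-1).reshape(-1,2)
    r=rays(z,uv);return ((r*z['d'].reshape(-1,1))@z['T'][:3,:3].T+z['T'][:3,3]).reshape(H,W,3)
def load(n): return np.load(f'pics/{n}.npz')
E
python3 - <<'E'
from h import *
a=shot('top','top0');b=shot('scene','scene0')
cv2.imwrite('pics/both.png',np.vstack([cv2.resize(a,(400,300)),cv2.resize(b,(400,300))])[:,:,::-1])
for n in('top','scene'):
    z=load(n+'0');print(z['T'].round(3),z['K'].round(1),z['k1'])
E
```

```text
pics
[[ 0.139 -0.969  0.203  0.269]
 [-0.99  -0.136  0.028 -0.005]
 [ 0.    -0.205 -0.979  1.036]
 [ 0.     0.     0.     1.   ]] [[482.1   0.  254.7]
 [  0.  482.1 195. ]
 [  0.    0.    1. ]] 0.028574393027715854
[[-0.154 -0.686  0.711 -0.189]
 [-0.988  0.097 -0.12   0.117]
 [ 0.013 -0.721 -0.693  0.71 ]
 [ 0.     0.     0.     1.   ]] [[436.7   0.  257.4]
 [  0.  436.7 191.7]
 [  0.    0.    1. ]] -0.0023208361437230506
```

View pics/top0.png

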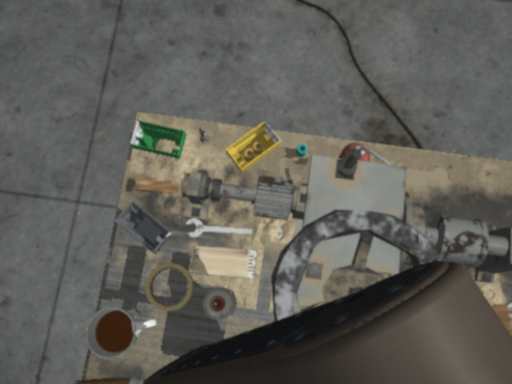

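View pics/scene0.png

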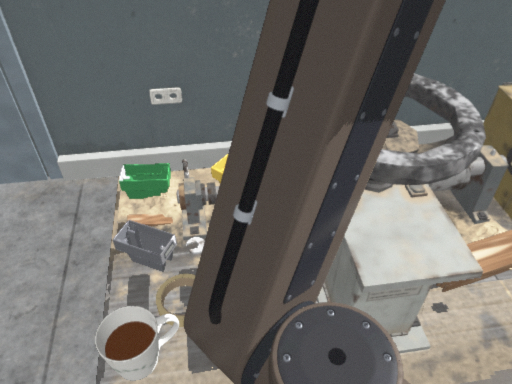

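Top: green tote (158,140), yellow tote with bushes (252,146), dark grey tote (143,226); the bolt (203,134), wedge (157,186), spanner (218,231), drive shaft (190-290,185-200), turquoise object (301,150). Estimating positions and enlarging.

Run:
```python
from h import *
z=load('top0');p=z['p'];C=cloud(z)
im=cv2.resize(p[105:255,110:320],None,fx=3.8,fy=3.8,interpolation=cv2.INTER_CUBIC)
cv2.imwrite('pics/topcrop.png',im[:,:,::-1])
for n,uv in dict(green=(158,140),yel=(252,146),grey=(143,226),bolt=(203,134),turq=(301,150),shaftL=(200,185),shaftR=(273,197),wedge=(157,186),spanner=(218,231),oil=(352,160),mug=(115,332),glue=(218,303)).items():
    print(n,pix(z,[uv])[0].round(3))
for n,b in dict(green=(128,118,190,162),yel=(222,118,284,172),grey=(110,198,176,254)).items():
    c=C[b[1]:b[3],b[0]:b[2]].reshape(-1,3);c=c[(c[:,2]>.062)&(c[:,2]<.08)]
    r=cv2.minAreaRect((c[:,:2]*1000).astype(np.float32));print(n,len(c),r,np.median(c[:,2]))
```

```text
green [0.576 0.255 0.009]
yel [0.592 0.046 0.007]
grey [ 0.382  0.255 -0.001]
bolt [0.592 0.152 0.045]
turq [ 0.6   -0.064 -0.001]
shaftL [0.467 0.132 0.105]
shaftR [ 0.461 -0.014  0.112]
wedge [0.471 0.238 0.012]
spanner [0.394 0.092 0.003]
oil [ 0.49  -0.124  0.328]
mug [0.164 0.255 0.055]
glue [0.249 0.055 0.19 ]
green 277 ((564.4940185546875, 242.89292907714844), (105.24029541015625, 56.873470306396484), 85.19588470458984) 0.06773651182053553
yel 264 ((575.59765625, 41.777469635009766), (58.16156768798828, 105.5440902709961), 45.37913131713867) 0.06792980112245867
grey 244 ((373.3695983886719, 237.85122680664062), (105.68600463867188, 55.61988067626953), 59.635440826416016) 0.06791166149996819
```

View pics/topcrop.png

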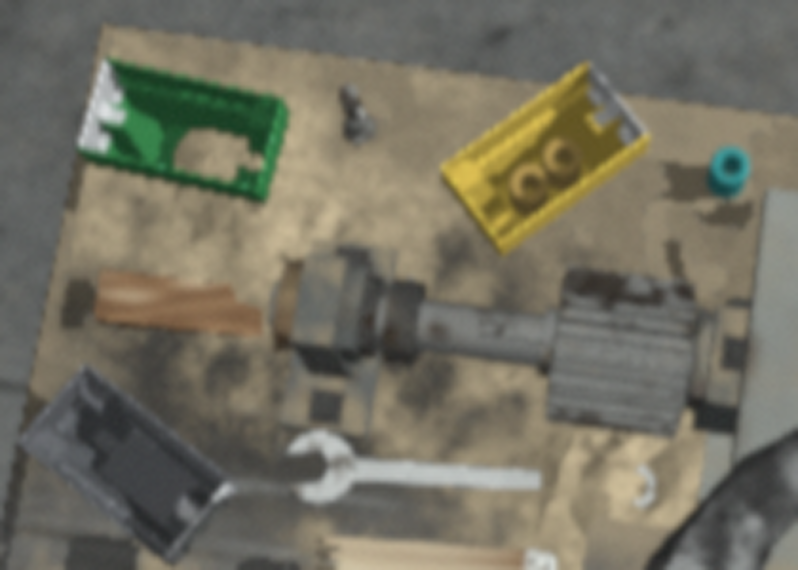

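Run:
```python
from h import *
z=load('top0');C=cloud(z)
# height map, 3cm cells
def hm(C,x0,x1,y0,y1,s):
    P=C.reshape(-1,3)
    for x in np.arange(x1,x0,-s):
        print('%.2f'%x,' '.join('%4d'%(1000*max(P[(P[:,0]<=x)&(P[:,0]>x-s)&(P[:,1]<=y)&(P[:,1]>y-s),2],default=-.001)) for y in np.arange(y1,y0,-s)))
print('top  y from .36 step -.04');hm(C,.2,.68,-.6,.36,.04)
s=load('scene0');S=cloud(s)
print('scene');hm(S,.2,.68,-.6,.36,.04)
for uv in[(60,100),(165,97),(250,40)]: print('wall',pix(s,[uv])[0].round(3))
for uv in[(440,130),(400,90),(470,130),(500,120)]: print('hose',pix(s,[uv])[0].round(3))
# fine near roller
print('roller fine');hm(C,.41,.53,-.08,.18,.01)
```

```text
top  y from .36 step -.04
0.68   -1    1    0   -1    0    0    0    0    0    1    1    0    0    0   -1    0    0    0   -1    0   -1   -1    0   -1
0.64   -1    7    9   10   12   67    8   71   72   71   36    8   63   70    9    8    7    7    6    8    7    7    5   -1
0.60   -1   73   72   72   72   68   71   72   72   73   37    6   70  137  143   12    8    6    7    7    7    8    6   -1
0.56   -1   72   73   74   73   15   71   71   70    6    7    5   -1   -1  150   -1    8    5    7    6    7    6    5   -1
0.52   -1   21   21   17   98  106   95   81  117  118  249  345  347  249  249  178  136   72    8    8   26   25    8   -1
0.48   -1   22   22   14  104  107  100   93  119  120  249  250  249  250  249  200  177  164  164  164  149   21   -1   -1
0.44   -1   70   72   71   16   23    9   10  109  105  249  374  377  376  249  202  184  169  171  169  151   -1   -1   -1
0.40   -1   71   70   73   71   13   10    9   24   17  380  380  377  377  380  373  139  160  160  160  151   97    7   -1
0.36   -1    6   71   72   73   31   30   31   29  375  379  375  342  333
[... 3194 characters left out ...]
  118  117  101  247  249
0.45    9   96  105  106  105   99   86   90   91    5    6    5    7    7    6  105  115  113  114  115  116  116  114  105  246  248
0.44    5   16   19   20   17   14    5    5    5    6    6    6    5    5    5   79  105  109  104  105  105  104  104   98  248  249
0.43    9   14   21   23   18   14    7    6    6    6    7    7    7    4    5   81   89   95   94   94   94   96   96   15  247  247
0.42    7   14   20   18   18   13    5    6    6    7    6    8    6    5    6    5   13   15   16   17   18   11   10   17  246  248
0.41    5    8   11   12   12    8    7    7    8    9   10    9    9    7    9    6   14   16   15   19   14    9   11   13  247  249
```

Run:
```python
from h import *
from scipy.optimize import least_squares
D=[]
for x in(.42,.5,.6,.7):
  for zz in(.05,.2,.35):
    for t in(-25,0,20):
      t_=np.radians(t);R=np.array([[np.cos(t_),0,np.sin(t_)],[0,-1,0],[np.sin(t_),0,-np.cos(t_)]])
      q=robot.ik([x,0,zz],R)
      if q is not None and abs(q[3])<5: D.append([x,zz,t_,*np.radians(q[1:3]),q[0],q[4]])
D=np.array(D);print(len(D),abs(D[:,5]).max())
def f(p):
    a,L2,L3,e,d,T=p;x,z,t,q2,q3=D[:,:5].T;P=q2-q3
    return np.r_[a+L2*np.sin(q2)+L3*np.cos(P)+e*np.sin(P)+T*np.sin(t)-x,d+L2*np.cos(q2)-L3*np.sin(P)+e*np.cos(P)-T*np.cos(t)-z]
best=least_squares(f,[0.1,.35,.4,.03,.4,.2]);print(best.x.round(4),abs(best.fun).max())
a,L2,L3,e,d,T=best.x
def yawR(yd):  # tool down, tool y along tote y of yaw
    c,s=np.cos(np.radians(yd)),np.sin(np.radians(yd));return np.array([[c,s,0],[s,-c,0],[0,0,-1]])
for n,p,ys in(('yel',[.576,.042,.057],(-44.6,135.4)),('yelUp',[.576,.042,.2],(-44.6,135.4)),('grey',[.373,.238,.1],(-120.4,59.6)),('greyhi',[.373,.238,.28],(-120.4,59.6)),('green',[.564,.243,.05],(85.2,-94.8)),('greyG',[.373,.238,.16],(59.6,-120.4))):
  for y in ys:
    q=robot.ik(p,yawR(y))
    if q is None: print(n,y,None);continue
    q=np.array(q);q2,q3=np.radians(q[1:3]);P=q2-q3
    E=(a+L2*np.sin(q2),d+L2*np.cos(q2));E2=(E[0]+e*np.sin(P),E[1]+e*np.cos(P));W=(E2[0]+L3*np.cos(P),E2[1]-L3*np.sin(P))
    print(n,y,q.round(1),'elbow',np.round(E,3),np.round(E2,3),'wrist',np.round(W,3))
z=load('top0');C=cloud(z)
m=(C[...,2]>.3)&(C[...,2]<.4);print('ring',C[m][:,:2].min(0),C[m][:,:2].max(0));
for x in np.arange(.26,.46,.02):
    w=m&(abs(C[...,0]-x)<.01);print('%.2f'%x,C[w][:,1].min().round(3),C[w][:,1].max().round(3),C[w][:,2].max().round(3)) if w.any() else 0
```

```text
12 27.17222187033359
[ 0.0425  0.5646  0.4584  0.0119 -1.2056 -1.0494] 0.003876961784607877
yel -44.6 [ 23.6  20.9 -23.7   0.  -45.4  21.8] elbow [ 0.244 -0.678] [ 0.252 -0.67 ] wrist [ 0.579 -0.992]
yel 135.4 [  23.6   20.9  -23.7    0.   -45.4 -158.2] elbow [ 0.244 -0.678] [ 0.252 -0.67 ] wrist [ 0.579 -0.992]
yelUp -44.6 [ 23.6  12.5 -14.1   0.  -63.3  21.8] elbow [ 0.165 -0.654] [ 0.17  -0.644] wrist [ 0.58 -0.85]
yelUp 135.4 [  23.6   12.5  -14.1    0.   -63.3 -158.2] elbow [ 0.165 -0.654] [ 0.17  -0.644] wrist [ 0.58 -0.85]
grey -120.4 [ 58.2   6.  -37.5   0.  -46.5 -88.6] elbow [ 0.101 -0.644] [ 0.109 -0.635] wrist [ 0.442 -0.951]
grey 59.6 [ 58.2   6.  -37.5   0.  -46.5  91.4] elbow [ 0.101 -0.644] [ 0.109 -0.635] wrist [ 0.442 -0.951]
greyhi -120.4 [ 58.2  -4.1 -21.8   0.  -72.3 -88.6] elbow [ 0.002 -0.642] [ 0.006 -0.631] wrist [ 0.443 -0.77 ]
greyhi 59.6 [ 58.2  -4.1 -21.8   0.  -72.3  91.4] elbow [ 0.002 -0.642] [ 0.006 -0.631] wrist [ 0.443 -0.77 ]
green 85.2 [ 41.5  24.3 -19.3   0.  -46.5 133.7] elbow [ 0.274 -0.691] [ 0.283 -0.682] wrist [ 0.615 -0.998]
green -94.8 [ 41.5  24.3 -19.3   0.  -46.5 -46.3] elbow [ 0.274 -0.691] [ 0.283 -0.682] wrist [ 0.615 -0.998]
greyG 59.6 [ 58.2   1.6 -32.9   0.  -55.6  91.4] elbow [ 0.058 -0.641] [ 0.065 -0.631] wrist [ 0.443 -0.891]
greyG -120.4 [ 58.2   1.6 -32.9   0.  -55.6 -88.6] elbow [ 0.058 -0.641] [ 0.065 -0.631] wrist [ 0.443 -0.891]
ring [ 0.12972177 -0.24779827] [0.50470583 0.12491601]
0.26 -0.097 -0.029 0.376
0.28 -0.134 -0.025 0.377
0.30 -0.169 -0.024 0.377
0.32 -0.186 -0.026 0.378
0.34 -0.237 -0.031 0.378
0.36 -0.248 -0.044 0.38
0.38 -0.239 -0.06 0.38
0.40 -0.222 -0.085 0.377
```

```bash
cat > kin.py <<'E'
from h import *
from scipy.optimize import least_squares
k=.192
def fit():
    D=[];p0=robot.read_position();q0=np.radians(robot.read_qpos())
    for q1 in(20,40):
     u=np.array([np.cos(np.radians(q1)),np.sin(np.radians(q1)),0]);v=np.array([u[1],-u[0],0])  # right side
     for r in(.38,.45,.55,.65):
      for zz in(.05,.2,.35):
       for t in(-20,0,20):
        t_=np.radians(t);zt=u*np.sin(t_)+np.array([0,0,-np.cos(t_)]);y=v;x=np.cross(y,zt)
        q=robot.ik(u*r+v*k+[0,0,zz],np.c_[x,y,zt])
        if q is not None and abs(q[3])<2: D.append([r,zz,t_,*np.radians(q[1:3])])
    D=np.array(D)
    def f(p):
        a,L2,L3,e,d,T=p;x,z,t,q2,q3=D.T;P=q2-q3
        return np.r_[a+L2*np.sin(q2)+L3*np.cos(P)+e*np.sin(P)+T*np.sin(t)-x,d+L2*np.cos(q2)-L3*np.sin(P)+e*np.cos(P)-T*np.cos(t)-z]
    b=least_squares(f,[0.1,.35,.4,.03,.4,.2]);print(len(D),b.x.round(4),abs(b.fun).max());return b.x
E
python3 - <<'E'
from kin import *
a,L2,L3,e,d,T=fit()
def show(n,q):
    q2,q3=np.radians(np.array(q)[1:3]);P=q2-q3
    E=(a+L2*np.sin(q2),d+L2*np.cos(q2));W=(E[0]+e*np.sin(P)+L3*np.cos(P),E[1]+e*np.cos(P)-L3*np.sin(P))
    u=np.array([np.cos(np.radians(q[0])),np.sin(np.radians(q[0]))]);print(n,'elbow r,z',np.round(E,3),'wrist',np.round(W,3),'xy elbow',(u*E[0]).round(3),'wrist',(u*W[0]).round(3))
show('start',robot.read_qpos());show('yel',[23.6,20.9,-23.7]);show('grey',[58.2,6,-37.5])
z=load('top0');C=cloud(z)
# arm points in top view: direction in robot-plane frame of start pose
q=np.radians(-53.394);u=np.array([np.cos(q),np.sin(q)]);v=np.array([u[1],-u[0]])
m=(C[...,2]>.42);P=C[m];r=P[:,:2]@u;s=P[:,:2]@v
for lo in np.arange(-.1,.7,.08):
    w=(r>lo)&(r<lo+.08)
    if w.any(): print('r%.2f'%lo,'lat',s[w].min().round(3),s[w].max().round(3),'z',P[w,2].min().round(3),P[w,2].max().round(3))
m=(C[...,2]>.3)&(C[...,2]<.42);P=C[m];r=P[:,:2]@u;s=P[:,:2]@v;print('ring in arm frame',r.min(),r.max(),s.min(),s.max())
E
```

```text
72 [-2.000e-04  6.017e-01  4.637e-01 -0.000e+00  1.987e-01  3.779e-01] 0.00017821126876121918
start elbow r,z [0.211 0.762] wrist [0.647 0.604] xy elbow [ 0.126 -0.17 ] wrist [ 0.386 -0.52 ]
yel elbow r,z [0.214 0.761] wrist [0.545 0.435] xy elbow [0.197 0.086] wrist [0.499 0.218]
grey elbow r,z [0.063 0.797] wrist [0.399 0.478] xy elbow [0.033 0.053] wrist [0.21  0.339]
r-0.02 lat -0.183 -0.175 z 0.42 0.53
r0.06 lat -0.183 -0.17 z 0.421 0.739
r0.14 lat -0.213 -0.142 z 0.424 1.036
r0.22 lat -0.186 -0.127 z 0.63 0.821
ring in arm frame -0.022922704251862592 0.41260458558309154 -0.3311699564192343 -0.134717470526479
```

```bash
cat >> h.py <<'E'
def yawR(yd):
    c,s=np.cos(np.radians(yd)),np.sin(np.radians(yd));return np.array([[c,s,0],[s,-c,0],[0,0,-1]])
E
python3 - <<'E'
from h import *
i=robot.camera_info('wrist');print(np.round(i['T_tool_cam'],3),i['vfov'])
robot.servo_line([.232,-.634,.50],speed=.3)
print(robot.read_t(),robot.read_qpos())
# swing, keeping orientation with q6 small; camera view pose
for y in(-44.6,):
    robot.goto([.52,.10,.46],yawR(y))
shot('wrist','w1');print(robot.read_t(),robot.read_force())
robot.goto([.42,.22,.40],yawR(-60));shot('wrist','w2');print(robot.read_t())
a=load('w1')['p'];b=load('w2')['p']
cv2.imwrite('pics/w12.png',np.hstack([cv2.resize(x,(400,300)) for x in(a,b)])[:,:,::-1])
E
```

```text
[[ 0.    -0.963 -0.27   0.074]
 [ 1.     0.    -0.    -0.   ]
 [ 0.    -0.27   0.963 -0.157]
 [ 0.     0.     0.     1.   ]] 60.585486766680084
1.1583 [-5.33933696e+01  1.91617609e+01  3.28185558e+01 -4.02728127e-02
 -1.03781128e+02 -1.65026071e+01]
3.9917 [-0.03001934  0.1258066   0.36829658]
4.75
```

View pics/w12.png

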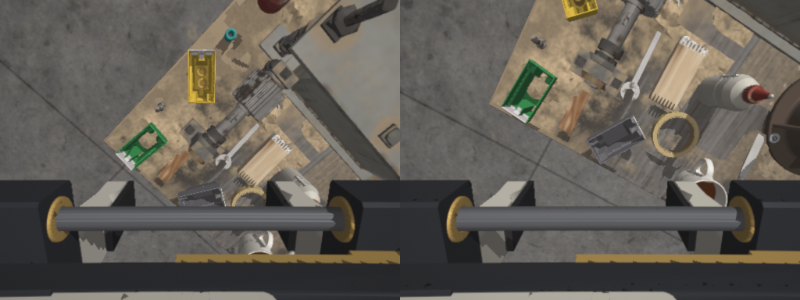

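Run:
```python
from h import *
a=load('w1');b=load('w2')
def crop(z,x,y,n=80): return cv2.resize(z['p'][y:y+n,x:x+n],(390,390),interpolation=cv2.INTER_CUBIC)
cv2.imwrite('pics/c.png',np.hstack([crop(b,238,138),crop(a,218,58)])[:,:,::-1])
for nm,z,bx in(('yel',a,(225,50,290,140)),('green',a,(140,145,220,225)),('green',b,(120,65,215,165)),('grey',b,(232,138,318,214))):
    C=cloud(z)[bx[1]:bx[3],bx[0]:bx[2]].reshape(-1,3);c=C[(C[:,2]>.06)&(C[:,2]<.08)]
    r=cv2.minAreaRect((c[:,:2]*1000).astype(np.float32));print(nm,len(c),np.round(r[0],1),np.round(r[1],1),round(r[2],1),np.percentile(c[:,2],[50,95]).round(4))
```

```text
yel 372 [573.8  40.7] [ 54.8 103. ] 44.7 [0.0685 0.0702]
green 367 [562.  241.9] [104.6  55.7] 84.6 [0.068 0.07 ]
green 600 [562.1 242.5] [104.2  57.1] 84.6 [0.0677 0.0701]
grey 519 [372.6 237.6] [105.1  56.5] 59.7 [0.068  0.0701]
```

View pics/c.png

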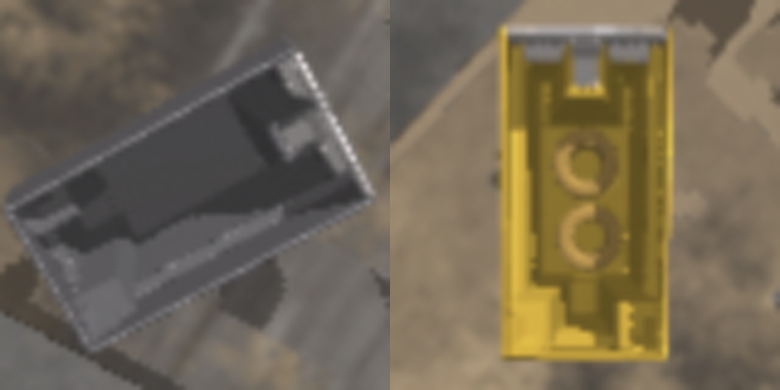

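Both views agree: rim tops at 70 mm, sizes 104×56. Grey's white end with its single shoulder is at crop right (w2 pixel (303,165)), yaw −120°; yellow's is at the top of its crop (w1 pixel (263,66)) with both bushes standing, yaw −45°. I'll use a shallow 12 mm grip so the gripper body clears the roller.

Run:
```python
from h import *
R=yawR(-45.2)
robot.goto([.574,.041,.30],R)
robot.servo_line([.574,.041,.11],speed=.15);print(robot.read_qpos().round(1) if hasattr(robot.read_qpos(),'round') else robot.read_qpos(),robot.read_force())
robot.servo_line([.574,.041,.058],speed=.05);print(robot.read_position(),robot.read_force())
robot.move_gripper(0.0);print(robot.read_grip_width()*88,robot.read_finger_force(),robot.read_force())
robot.servo_line([.574,.041,.075],speed=.05);robot.servo_line([.574,.041,.30],speed=.15)
robot.dwell(.3);print(robot.read_grip_width()*88,robot.read_finger_force(),robot.read_force(),robot.read_t())
shot('top','t2')
z=load('t2');P=z['p'];cv2.imwrite('pics/t2c.png',cv2.resize(P[60:210,180:330],(600,600),interpolation=cv2.INTER_CUBIC)[:,:,::-1])
```

```text
[ 23.6  17.1 -20.8   0.  -52.   21.2] [-0.32181602  0.63675694 -0.14353478]
[0.57425133 0.04108208 0.05834211] [-0.37321181  0.10229532 -0.60595691]
56.04364684617376 29.9758780002594 [0.45096523 0.65079825 0.36209339]
55.536455731708955 29.958423972129822 [-0.94057069 -0.69829756 -2.16246867] 11.4333
```

View pics/t2c.png

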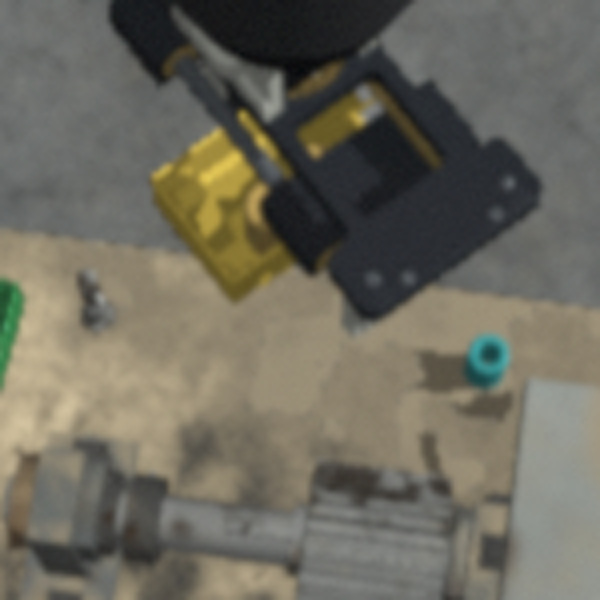

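Tote is held level at crop (230,210) with a bush visible inside. Carry it over the grey tote and lower.

Run:
```python
from h import *
R=yawR(-120.3);X=[.3726,.2377]
robot.servo_line(X+[.30],R,speed=.15);print(robot.read_position(),robot.read_qpos())
robot.servo_line(X+[.165],speed=.15);robot.dwell(.2);f0=np.array(robot.read_force())
for z in np.r_[.15,.135,.12,.11,.105,.10,.097,.094,.092,.0905,.0895]:
    robot.servo_line(X+[z],speed=.05);f=np.array(robot.read_force())-f0;print(z,f.round(1))
    if abs(f).max()>8: break
print(robot.read_position(),robot.read_t());shot('scene','s3')
cv2.imwrite('pics/s3c.png',cv2.resize(load('s3')['p'][140:330,60:260],(600,570),interpolation=cv2.INTER_CUBIC)[:,:,::-1])
```

```text
[0.37273314 0.23750754 0.30003243] [ 5.82284268e+01 -4.72537866e+00 -1.97645075e+01  3.88768656e-03
 -7.49593662e+01 -8.85226141e+01]
0.15 [-1.4 -0.6  0.7]
0.135 [-1.3 -1.4  0.6]
0.12 [-1.4 -0.9  1.2]
0.11 [ 0.1 -0.5  0.8]
0.105 [-1.5 -1.   1.7]
0.1 [-1.2 -0.4  0.9]
0.097 [-0.8 -0.8  0.7]
0.094 [-1.2 -0.6 -0.5]
0.092 [-1.4 -0.5  1.2]
0.0905 [-1.1 -0.4  0.2]
0.0895 [-1.1 -0.7  0.4]
[0.37265347 0.23778133 0.08950465] 18.2083
```

View pics/s3c.png

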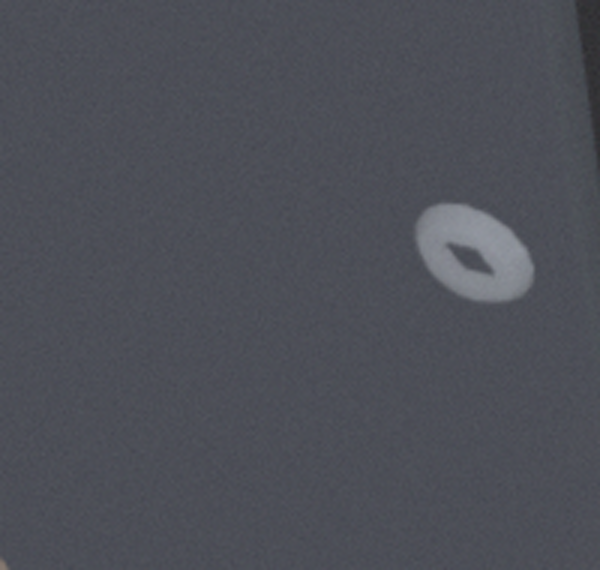

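Scene view is blocked by the arm (only a link joint shows). No contact forces, so it is nearly seated; lower to contact, release, and look from the wrist.

Run:
```python
from h import *
X=[.3726,.2377];f0=np.array(robot.read_force())
for z in(.0885,.0878,.0872):
    robot.servo_line(X+[z],speed=.03);f=np.array(robot.read_force())-f0;print(z,f.round(1))
    if f[2]>4: break
robot.move_gripper(1.0);robot.dwell(.2)
robot.servo_line(X+[.13],speed=.06);robot.servo_line(X+[.35],speed=.2)
robot.goto([.42,.22,.42],yawR(-60));robot.dwell(.2);shot('wrist','w4');print(robot.read_t())
b=load('w4');Cc=cloud(b)
for nm,bx,lo,hi in(('yel',(225,130,330,230),.092,.108),('grey',(225,130,330,230),.06,.08),('green',(115,60,225,175),.06,.08)):
    C=Cc[bx[1]:bx[3],bx[0]:bx[2]].reshape(-1,3);c=C[(C[:,2]>lo)&(C[:,2]<hi)]
    if len(c): r=cv2.minAreaRect((c[:,:2]*1000).astype(np.float32));print(nm,len(c),np.round(r[0],1),np.round(r[1],1),round(r[2],1),np.percentile(c[:,2],[50,95]).round(4))
cv2.imwrite('pics/w4c.png',cv2.resize(b['p'][60:230,110:340],(760,562),interpolation=cv2.INTER_CUBIC)[:,:,::-1])
```

```text
0.0885 [1.2 1.1 0.7]
0.0878 [-0.9 -0.2  9.4]
23.1417
yel 469 [371.9 236.3] [104.6  56.4] 59.8 [0.0982 0.1002]
grey 1019 [373.3 236.8] [103.5  54.5] 59.9 [0.0693 0.0778]
green 548 [562.3 242.6] [104.6  57.4] 84.7 [0.0679 0.07  ]
```

View pics/w4c.png

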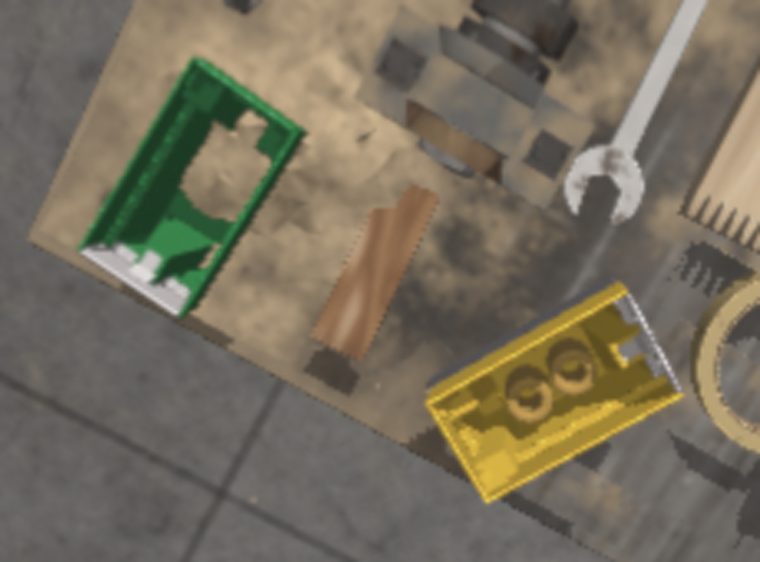

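Yellow is nested: rim at 100 mm, centred on grey within 2 mm, both bushes standing (crop (530,395),(572,365)). Now the green tote at crop (190,185), white end at yaw +85°.

Run:
```python
from h import *
G=[.5622,.2425];R=yawR(84.65+180)
robot.goto(G+[.30],R);robot.servo_line(G+[.10],speed=.2);robot.servo_line(G+[.048],speed=.06);print(robot.read_force())
robot.move_gripper(0.0);print(robot.read_grip_width()*88,robot.read_finger_force(),robot.read_t())
robot.servo_line(G+[.065],speed=.06);robot.servo_line(G+[.30],speed=.2)
X=[.3723,.2370]
robot.servo_line(X+[.30],yawR(-120.2),speed=.15);robot.servo_line(X+[.20],speed=.15);robot.dwell(.3)
print(robot.read_grip_width()*88,robot.read_position(),robot.read_qpos());f0=np.array(robot.read_force())
for z in(.18,.165,.155,.148,.143,.139,.137,.1355,.1345,.1338,.1332,.1326,.132):
    robot.servo_line(X+[z],speed=.05);f=np.array(robot.read_force())-f0;print(z,f.round(1))
    if f[2]>4: break
print(robot.read_position(),robot.read_t())
```

```text
[0.54911154 0.09920763 0.44300668]
56.01966676975583 29.960820078849792 26.7083
55.78603756354523 [0.37247449 0.2372592  0.20055397] [ 5.82400412e+01 -9.31779174e-01 -2.95053816e+01  2.81110606e-03
 -6.13609173e+01 -8.84383367e+01]
0.18 [ 0.2  0.5 -0.9]
0.165 [-0.4  0.2  0.6]
0.155 [-0.7  1.   0.1]
0.148 [-0.2  0.1 -0.3]
0.143 [-0.7 -0.2 -0.7]
0.139 [ 0.2  0.2 -0.2]
0.137 [-0.3  0.4 -0.5]
0.1355 [-0.8  0.6 -0.4]
0.1345 [-0.9  0.  -1. ]
0.1338 [0.5 0.8 0.6]
0.1332 [-0.7  1.5  0.4]
0.1326 [-1.5 -0.6  5.3]
[0.37248885 0.23710327 0.13297824] 34.6417
```

Contact exactly at the expected stacked height (133 mm). Release, retreat, check.

Run:
```python
from h import *
X=[.3724,.2371]
robot.move_gripper(1.0);robot.dwell(.2)
robot.servo_line(X+[.18],speed=.06);robot.servo_line(X+[.38],speed=.2)
robot.goto([.45,.22,.45],yawR(-60));robot.dwell(.3);shot('wrist','w5');shot('top','t5');print(robot.read_t())
b=load('w5');C=cloud(b).reshape(-1,3);C=C[np.linalg.norm(C[:,:2]-[.372,.237],axis=1)<.075]
for lo,hi in((.147,.165),(.092,.108)):
    c=C[(C[:,2]>lo)&(C[:,2]<hi)]
    r=cv2.minAreaRect((c[:,:2]*1000).astype(np.float32));print(len(c),np.round(r[0],1),np.round(r[1],1),round(r[2],1),np.percentile(c[:,2],[50,95]).round(4))
    if lo>.14:
        A=np.c_[c[:,:2]-c[:,:2].mean(0),np.ones(len(c))];k=c[:,2]>.150;print('tilt',np.linalg.lstsq(A[k],c[k,2],rcond=None)[0].round(4))
cv2.imwrite('pics/w5c.png',np.hstack([cv2.resize(b['p'][80:280,170:400],(400,348),interpolation=cv2.INTER_CUBIC),cv2.resize(load('t5')['p'][170:290,90:228],(400,348),interpolation=cv2.INTER_CUBIC)])[:,:,::-1])
```

```text
39.2
542 [373.1 236.7] [104.6  56.3] 60.0 [0.1533 0.1551]
tilt [ 0.0008 -0.0046  0.1533]
451 [376.1 234.3] [103.1  47.2] 59.8 [0.0988 0.1068]
```

View pics/w5c.png

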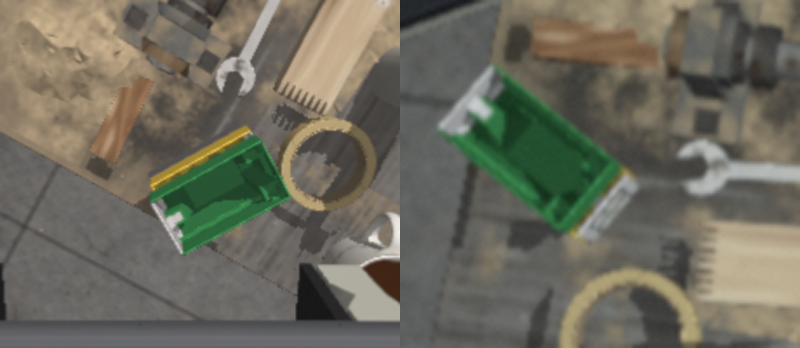

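The green tote stands level on the yellow one. Its rim is at 155 mm, it is centred within 1–2 mm, and its white end (left crop (170,220)) is opposite yellow's. Handing in.

```bash
python3 -c "
from rig import robot
print(robot.job_done(),robot.read_t())"
```

```text
the job is handed in; nothing more can be done
the job is handed in; nothing more can be done
```

The column is built and handed in at about 39 s of the 70 s limit: yellow is nested in grey (rim at 100 mm), and green is stacked half a turn round on top (rim at 155 mm, level, centred within about 2 mm); both bushes were standing in the yellow tote just before green went on, and the judge's verdict was not shown.

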